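Seat a slide in the viewer and roll its brightness dial to the mark

ROBOT

A 6-joint arm with a two-finger parallel gripper is mounted at the origin on the work surface. World frame = base frame: x ahead of the robot, y to its left, z up, the work surface at z = 0. Lengths are in m, angles in rad, forces in N, time in s.
With the tool pointing down it reaches from about 0.4 to 0.825 m from the base axis. Payload 7 kg.
Tool frame: the origin (TCP) lies at the very end of the fingers, on their centre line; the grasp point (between the pads) lies 19 mm behind it (bot.tcp_to_grasp is the distance from the TCP to the grasp point, in m); x points along the fingers, y is the direction in which the jaws open and shut, and the axes are right-handed (so a half turn about x gives the same grasp; the last joint's range is limited). The gripper opens to 85 mm and grips with 20 to 120 N. Pads are 22 mm wide; open, the fingers measure 114 mm over their backs; the gripper's body (76 mm by 85 mm) begins 54 mm behind the grasp point. The pads swing forward as they close: fully open they stand 13 mm farther back than shut.
Start: joints at [1.485, 0.359, 0.012, 0, -1.224, -0.288], TCP at [0.246, 0.628, 0.231] pointing down, gripper open.
Joint ranges: [-3.07, 3.07], [-1.43, 2.12], [-1.02, 1.25], [-3.03, 1.67], [-3.05, -0], [-3.03, 3.03]. Speed limits (rad/s): [2.39, 2.39, 3.01, 3.14, 3.14, 3.14].

INTERFACE

Orientations are given as a rotation vector (axis times angle).
In Python, from station import bot gives the robot as it stands. The module is installed in compiled form; this text tells all that it offers.
- The arm moves only by the tool apply_moves, never from a script. Its argument "commands" is a list of rows, each an object of numbers: "x", "y", "z": the shift along the tool's x, y, z in mm; "rx", "ry", "rz": the turn, a rotation vector about the tool's x, y, z in degrees; "hand": the opening, from 0 (shut) to 1 (fully open). A call has 1 to 20 rows; each row shifts and turns the pose as measured when the row begins, along the tool's axes as they then stand; what a row does not reach is not made up. A row lasts 1/12 s, in which the tool goes at most 41.7 mm and 7.16 degrees, less where a joint would pass 70% of its speed; a pose out of reach is approached as far as the arm can. A call with a gripper value outside its range is refused whole. The fingers move at their own pace and stop on an object; "force" is the grip in N (left out, the last holds). Time passes only in rows, so rows that do not move let the fingers close. It gives the time, the measured TCP pose, the force and the opening at its end, in the units of the state.
- bot.state(): the state, without advancing time (a new reading comes with each control period).
- bot.capture(name): name is "side" or "top" or "wrist"; returns a dict with "img" (480x640x3 uint8, red, green, blue), "camera_matrix" (3x3 intrinsics, pixels), "R" (3x3) and "t" (3): a world point X has camera coordinates R X + t. Camera axes: x right, y down, z forward; pixel columns grow to the right and rows downward; lengths in m; the calibration is good to about 2 mm. A picture is of the moment at which its call begins. There is no depth.
- bot.hand_in(): hands the job in, once; it reports no verdict.
The state is a dict: "time": time; "joint_pos": joint angles; "qd": joint speeds; "tau": joint torques, N m; "position": TCP position; "eef_rot": TCP orientation; "wrist_force": force on the tool from outside, world axes, zero at the start; "wrist_torque": the same for the moment, N m; "grip_width": finger opening in m.
Only numpy, scipy, OpenCV 4.12 (cv2) and the standard library are available. Lean on these libraries where they do the work, as an engineer would, in place of code of your own. Each camera call takes 0.05 s, during which the arm holds its last target.

TASK

Get the slide viewer ready: first push the slide that stands proud in its top slot gently down until it is fully home. Then, with a light fingertip, roll the black edge dial beside it, its top moving away from the screen, until the orange line on its rim lies level with the white marks beside the dial's slot; leave it there and take the hand away. Leave the canisters and the other things on the shelf alone.

Things in the scene. Friction and masses are not known exactly. Their poses are not given: they have to be found in the camera images.
- viewer: grey table-top slide viewer, 160 (x) x 150 (y) x 90 mm, standing fast on the shelf. Origin at the centre of its underside, z up; its sloped pale screen faces its own -x; its level top deck, 90 mm above the shelf, runs from x -20 to +80 mm. Press nothing on the case or slide with more than 20 N
- dial_slot (a point): middle of the dial's slot (43 mm in x, 12 mm in y), in the deck's plane, between the two white marks; at x +28, y -42 mm of the viewer, same axes. The dial's crown stands 4 to 10 mm above this point, unknown until touched: its axle is sprung, gives up to 2 mm when pressed (2 N at first, 5 N more per mm), then meets a hard stop. Over 10 N on the dial damages it
- dial (a joint): black edge dial, radius 24 mm, 9 mm wide, axle along the viewer's y below dial_slot. Rad: 0 = orange line on top, at the white marks; grows as its top moves to the viewer's +x, away from the screen. Starts at -2.1 to -1.0 (line low on the screen side or hidden), stays where left, stops at -2.5 and 0.8. Takes 3.5 N along the rim to turn: bear down with 5 to 7 N (grip varies) or the finger slips
- slide_edge (a point): middle of the upper edge of the slide in its cream plastic mount (50 x 50 mm, 3 mm thick in x, red stripe along the upper edge) that stands upright in the slot at x +50, y +30 mm of the viewer; axes as the viewer's. The edge is 19 to 24 mm above the deck at the start, 10 mm when home
- slide_mount (a joint): how far the slide has been pushed down, in m: 0 to 0.005 at the start, 0.014 fully home on its stop. Held by spring jaws: it takes about 3 N (a little more when pushed fast) to move and stays where it is left
- canister0: grey film canister with a dark lid, 34 mm across, 51 mm tall, one of four in a row to the right of the viewer; origin at the centre of its underside. A bystander
- canister1: grey film canister with a dark lid, 34 mm across, 51 mm tall, one of four in a row to the right of the viewer; origin at the centre of its underside. A bystander
- canister2: grey film canister with a dark lid, 34 mm across, 51 mm tall, one of four in a row to the right of the viewer; origin at the centre of its underside. A bystander
- canister3: grey film canister with a dark lid, 34 mm across, 51 mm tall, one of four in a row to the right of the viewer; origin at the centre of its underside. A bystander
- lid_dispenser: white plastic push dispenser for canister lids, foot 75 x 70 mm, 133 mm tall, behind the viewer; origin at the centre of its underside. A bystander
- tripod_head: black aluminium tripod ball head with a locking lever, 54 mm across, 95 mm tall, the lever reaching out 50 mm, to the left of the viewer; origin at the centre of its underside. A bystander
- glass_dome: glass paperweight dome, 68 mm across, 36 mm tall, behind the viewer; origin at the centre of its underside. A bystander
There are look-alikes about, which are no part of the job. What is shaped like the viewer but green, turquoise or yellow is not meant.

How it is judged:
On the way, in this order (a step that is already met when the one before it is completed fails the run):
1. the slide is pushed fully home (value of joint slide_mount above 0.0125 m), for 0.2 s.
2. the orange line lies level with the white marks (value of joint dial between -0.1 and 0.1 rad), for 0.3 s.
At the end, for the whole second after the job is handed in: The slide is down to within 1.5 mm of fully home, and the dial stands still with its orange line within 0.1 rad (about 2.4 mm along the rim) of the white marks, nothing touching either (all of step 2 and value of joint slide_mount above 0.0125 m and velocity of joint dial between -0.05 and 0.05 rad/s).
It fails at once if the dial is pressed or dragged with more than 10 N (contact force between dial and anything else above 10 N).
It fails at once if the viewer's case or the slide is pressed with more than 20 N (contact force between viewer and anything else above 20 N).
It fails at once if a canister, the dispenser, the tripod head or the dome is moved by more than 10 mm (distance of any of canister0, canister1, canister2, canister3, lid_dispenser, tripod_head, glass_dome from where it was at the start of the episode above 0.01 m).
It also fails if it takes over 56 s, if anything falls off the work surface, if the arm or the gripper's body presses on something with over 40 N, if the wrist force passes 120 N, or if a joint passes its speed limit or range.

## Working session

There is one attempt and no reset: what is moved stays moved. The work goes in short steps, Python scripts to look and compute and a tool call to move; the robot and the scene stay as the last step left them, time stands still between calls to the robot, and variables do not carry over. Pictures are saved under pics/ and viewed, and the job is handed in when it is done.

Besides the shell and the picture viewer there is one more tool, called after "Call:" in YAML: its name, and indented under it one key for each argument. apply_moves: Moves the arm, as the interface text tells. Its arguments: {"type":"object","properties":{"commands":{"type":"array"},"force":{"type":"number"}},"required":["commands"]}

```bash
mkdir -p pics; python3 - <<'E'
from station import bot
import cv2,pickle
print(bot.state())
for n in ["side","top","wrist"]:
    c=bot.capture(n); cv2.imwrite(f"pics/{n}0.png",c["img"][:,:,::-1]); pickle.dump(c,open(f"{n}0.pkl","wb"))
    print(n,c["camera_matrix"],c["R"],c["t"])
E
```

```text
{'time': 0.0, 'joint_pos': array([ 1.48507382e+00,  3.59397562e-01,  1.10678274e-02, -3.20378540e-04,
       -1.22410355e+00, -2.88108921e-01]), 'qd': array([-0.00042002, -0.00137307, -0.00051195, -0.00067088, -0.0006887 ,
        0.00196044]), 'tau': array([ 1.02351671e-03, -5.83322847e+01,  2.93418145e+01,  6.93661898e+00,
       -5.82347653e-03,  7.46414514e-06]), 'position': array([0.24635381, 0.6279285 , 0.23036605]), 'eef_rot': array([-2.01758501,  0.38341595,  2.01786084]), 'wrist_force': array([ 0.16859085, -0.25483786,  0.03707336]), 'wrist_torque': array([-0.06332049, -0.01885864,  0.00169071]), 'grip_width': 0.08558489062109305}
side [[471.6515052    0.         325.29753371]
 [  0.         471.6515052  245.88222023]
 [  0.           0.           1.        ]] [[ 0.82863619 -0.55959092 -0.01483433]
 [-0.30428297 -0.42801942 -0.85100602]
 [ 0.46986586  0.70968823 -0.52494637]] [-0.45184772  0.21959417  0.68841943]
top [[440.95830668   0.         318.371706  ]
 [  0.         440.95830668 236.63408989]
 [  0.           0.           1.        ]] [[-0.02422457 -0.99956201 -0.01699893]
 [-0.98055725  0.0270693  -0.19435721]
 [ 0.19473223  0.0119602  -0.98078352]] [0.01768039 0.56320404 0.76392181]
wrist [[332.15606242   0.         318.84351364]
 [  0.         332.15606242 235.4703384 ]
 [  0.           0.           1.        ]] [[-0.3656817  -0.93073873  0.00152228]
 [-0.89246789  0.35110857  0.28323812]
 [-0.26415517  0.10221641 -0.95904841]] [ 0.67460956 -0.03812154  0.37966711]
```

View pics/side0.png

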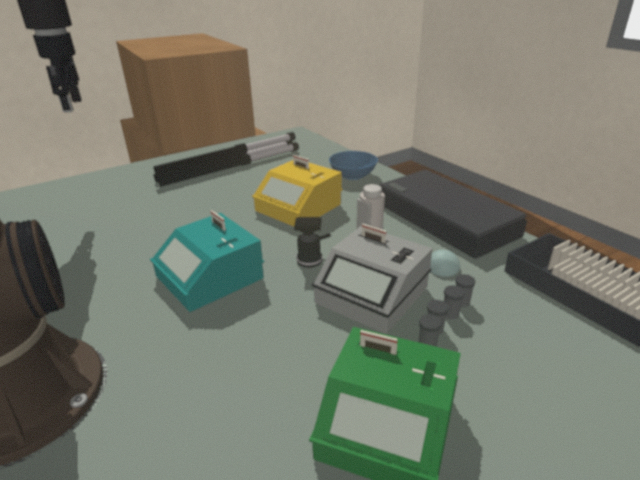

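View pics/top0.png

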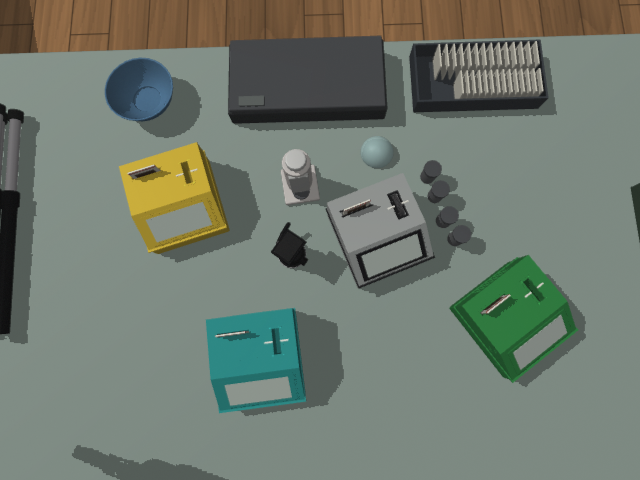

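View pics/wrist0.png

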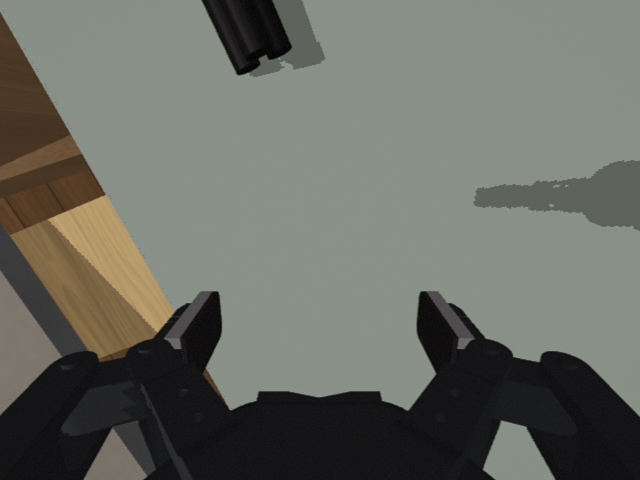

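The grey viewer is at about (380,230) in the top view and (375,275) in the side view. I'll enlarge both.

```bash
python3 - <<'E'
import cv2
a=cv2.imread("pics/top0.png")[165:295,315:445]; cv2.imwrite("pics/topc.png",cv2.resize(a,None,fx=4.6,fy=4.6,interpolation=cv2.INTER_CUBIC))
a=cv2.imread("pics/side0.png")[215:335,305:445]; cv2.imwrite("pics/sidec.png",cv2.resize(a,None,fx=5,fy=5,interpolation=cv2.INTER_CUBIC))
E
```

```text
(no output)
```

View pics/topc.png

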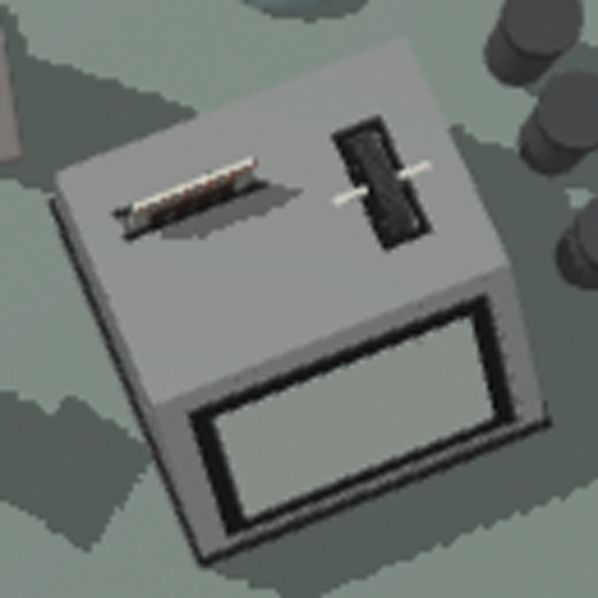

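View pics/sidec.png

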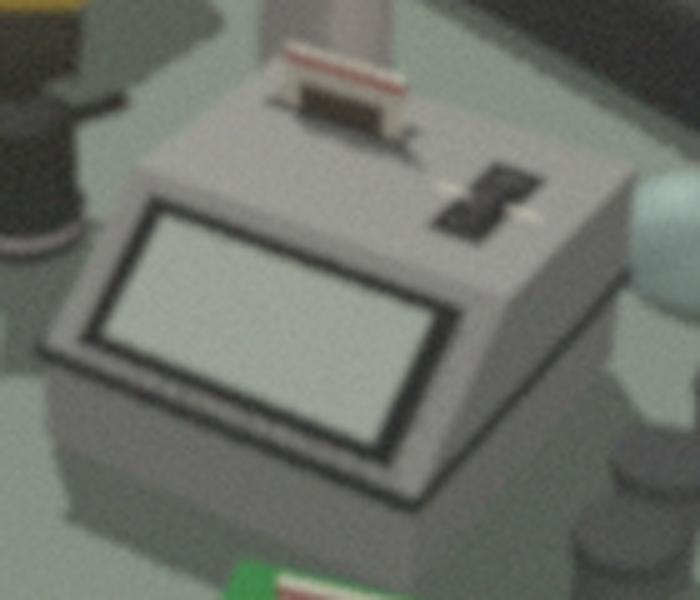

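```bash
cat > fit.py <<'E'
import numpy as np,pickle
from scipy.optimize import least_squares
T=pickle.load(open("top0.pkl","rb"));S=pickle.load(open("side0.pkl","rb"))
def proj(c,X):
    p=(c["R"]@np.atleast_2d(X).T).T+c["t"]; q=(c["camera_matrix"]@p.T).T; return q[:,:2]/q[:,2:]
def W(P,p):
    x,y,a,dz=p; P=np.atleast_2d(P).astype(float); c,s=np.cos(a),np.sin(a)
    return np.c_[x+c*P[:,0]-s*P[:,1],y+s*P[:,0]+c*P[:,1],P[:,2]+dz]
if __name__=="__main__":
    d=.09
    Pt=np.array([[.08,.075,d],[.08,-.075,d],[-.02,-.075,d],[-.02,.075,d],[.028,-.042,d],])
    ut=np.array([[55,175],[405,40],[508,265],[155,407],[382,183]])/4.6+[315,165]-.4
    Ps=np.array([[.08,-.075,d],[-.02,-.075,d],[-.02,.075,d],[.028,-.042,d]])
    us=np.array([[637,172],[503,297],[140,165],[489,201]])/5+[305,215]-.4
    for fz in (0,1):
      f=lambda p:np.r_[(proj(T,W(Pt,[*p[:3],p[3]*fz]))-ut).ravel(),(proj(S,W(Ps,[*p[:3],p[3]*fz]))-us).ravel()]
      r=least_squares(f,[.6,-.1,0.3,0]);print(r.x,np.round(r.fun,1))
    p=r.x
    # slide edge height
    ue=(np.array([[133,208],[257,160]]).mean(0))/4.6+[315,165]-.4
    uf=(np.array([[287,45],[408,92]]).mean(0))/5+[305,215]-.4
    g=lambda h:np.r_[proj(T,W([[.05,.03,d+h[0]]],p))[0]-ue,proj(S,W([[.05,.03,d+h[0]]],p))[0]-uf]
    h=least_squares(g,[.02]);print("h",h.x,h.fun)
    print("slot",W([[.028,-.042,d]],p),"slide",W([[.05,.03,d]],p))
E
python3 fit.py
```

```text
[ 0.57129064 -0.11212341  0.35578212  0.        ] [ 0.2 -0.8  0.3 -1.2  0.7 -0.6 -0.3 -0.4  0.2 -0.2 -0.7 -0.6  0.2  1.
 -1.6  0.3 -1.1  1. ]
[ 5.71162647e-01 -1.12179610e-01  3.55699468e-01  3.59635410e-04] [ 0.2 -0.8  0.4 -1.2  0.8 -0.6 -0.3 -0.4  0.3 -0.2 -0.7 -0.7  0.2  0.8
 -1.6  0.2 -1.2  0.9]
h [0.0220043] [ 0.06983288 -0.10484461 -1.37383312 -0.02039424]
slot [[ 0.61203627 -0.14179965  0.09035964]] slide [[ 0.60758542 -0.06664521  0.09035964]]
```

```bash
cat > h.py <<'E'
import numpy as np
from scipy.spatial.transform import Rotation as Ro
from station import bot
A=.3557; VX=np.array([np.cos(A),np.sin(A),0]);VY=np.array([-np.sin(A),np.cos(A),0])
SLOT=np.array([.6120,-.1418,.0902]);SLIDE=np.array([.6076,-.0666,.0902]);V0=np.array([.5712,-.1122,0])
def viewer(p): d=np.array(p)-V0; return np.array([d@VX,d@VY,d[2]])*1000
def goal(sign=1):
    x=np.array([0,0,-1.]); y=sign*VY; return np.c_[x,y,np.cross(x,y)]
def delta(P,sign=1):
    s=bot.state(); R=Ro.from_rotvec(s["eef_rot"]).as_matrix()
    return 1000*R.T@(np.array(P)-s["position"]), np.degrees(Ro.from_matrix(R.T@goal(sign)).as_rotvec())
def st():
    s=bot.state();R=Ro.from_rotvec(s["eef_rot"]).as_matrix()
    print("t",round(s["time"],2),"view",np.round(viewer(s["position"]),2),"F",np.round(s["wrist_force"],2),"w",round(s["grip_width"],4),"q",np.round(s["joint_pos"],3));return s,R
E
python3 - <<'E'
from h import *
import pickle
s,R=st();print(R.round(3))
c=pickle.load(open("wrist0.pkl","rb"))
cam=-c["R"].T@c["t"];print("cam in tool",R.T@(cam-s["position"]), "fwd",R.T@c["R"][2])
for sg in (1,-1): print(sg,*delta(SLIDE+[0,0,.08],sg), goal(sg).round(2).tolist())
E
```

```text
t 0.15 view [-46.7  807.04 230.55] F [ 0.52 -0.17 -0.21] w 0.0856 q [ 1.485  0.359  0.011 -0.    -1.224 -0.288]
[[-0.    -0.365 -0.931]
 [-0.001 -0.931  0.365]
 [-1.     0.001 -0.   ]]
cam in tool [-0.14332837 -0.00030943 -0.07134964] fwd [9.59011816e-01 8.96704678e-05 2.83366068e-01]
1 [  61.09379702  514.65184772 -589.97447915] [ 1.38197462e+02 -9.25475754e-02 -2.48608948e-02] [[0.0, -0.35, 0.94], [0.0, 0.94, 0.35], [-1.0, 0.0, 0.0]]
-1 [  61.09379702  514.65184772 -589.97447915] [-4.18025078e+01  1.96916909e-02 -7.33046119e-02] [[0.0, 0.35, -0.94], [0.0, -0.94, -0.35], [-1.0, -0.0, -0.0]]
```

Call:
apply_moves:
  commands:
    - {"y":26,"z":-29.5,"hand":0}
    - {"y":26,"z":-29.5}
    - {"y":26,"z":-29.5}
    - {"y":26,"z":-29.5}
    - {"y":26,"z":-29.5}
    - {"y":26,"z":-29.5}
    - {"y":26,"z":-29.5}
    - {"y":26,"z":-29.5}
    - {"y":26,"z":-29.5}
    - {"y":26,"z":-29.5}
    - {"y":26,"z":-29.5}
    - {"y":26,"z":-29.5}
    - {"y":26,"z":-29.5}
    - {"y":26,"z":-29.5}
    - {"y":26,"z":-29.5}
    - {"y":26,"z":-29.5}
    - {"y":26,"z":-29.5}
    - {"y":26,"z":-29.5}
    - {"y":26,"z":-29.5}
    - {"y":10,"z":-12}

```text
validation failed for argument at $.co...
```

Call:
apply_moves:
  commands:
    - {"rx":7}
    - {"rx":7}
    - {"rx":7}
    - {"rx":7}
    - {"rx":7}
    - {"rx":7}
    - {"rx":7}
    - {"rx":7}
    - {"rx":7}
    - {"rx":7}
    - {"rx":7}
    - {"rx":7}
    - {"rx":7}
    - {"rx":7}
    - {"rx":7}
    - {"rx":7}
    - {"rx":7}
    - {"rx":7}
    - {"rx":7}
    - {"rx":5}

```text
validation failed for argument at $.co...
```

```bash
python3 - <<'E'
from h import *
st();print(delta(SLIDE+[0,0,.04],1))
E
```

```text
t 0.15 view [-46.7  807.04 230.55] F [ 0.52 -0.17 -0.21] w 0.0856 q [ 1.485  0.359  0.011 -0.    -1.224 -0.288]
(array([ 101.09376345,  514.60029592, -589.96918365]), array([ 1.38197462e+02, -9.25475754e-02, -2.48608948e-02]))
```

Call:
apply_moves:
  commands:
    - {"x":0,"y":26,"z":-29.5,"rx":0,"ry":0,"rz":0,"hand":0}

```text
time: 0.23
position: [0.2626, 0.5964, 0.2288]
eef_rot: [-2.02, 0.381, 2.02]
wrist_force: [2.0, -0.2, 0.1]
grip_width: 0.0756
```

Call:
apply_moves:
  commands:
    - {"x":0,"y":26,"z":-29.5,"rx":0,"ry":0,"rz":0,"hand":0}
    - {"x":0,"y":26,"z":-29.5,"rx":0,"ry":0,"rz":0,"hand":0}
    - {"x":0,"y":26,"z":-29.5,"rx":0,"ry":0,"rz":0,"hand":0}
    - {"x":0,"y":26,"z":-29.5,"rx":0,"ry":0,"rz":0,"hand":0}
    - {"x":0,"y":26,"z":-29.5,"rx":0,"ry":0,"rz":0,"hand":0}
    - {"x":0,"y":26,"z":-29.5,"rx":0,"ry":0,"rz":0,"hand":0}
    - {"x":0,"y":26,"z":-29.5,"rx":0,"ry":0,"rz":0,"hand":0}
    - {"x":0,"y":26,"z":-29.5,"rx":0,"ry":0,"rz":0,"hand":0}
    - {"x":0,"y":26,"z":-29.5,"rx":0,"ry":0,"rz":0,"hand":0}
    - {"x":0,"y":26,"z":-29.5,"rx":0,"ry":0,"rz":0,"hand":0}
    - {"x":0,"y":26,"z":-29.5,"rx":0,"ry":0,"rz":0,"hand":0}
    - {"x":0,"y":26,"z":-29.5,"rx":0,"ry":0,"rz":0,"hand":0}
    - {"x":0,"y":26,"z":-29.5,"rx":0,"ry":0,"rz":0,"hand":0}
    - {"x":0,"y":26,"z":-29.5,"rx":0,"ry":0,"rz":0,"hand":0}
    - {"x":0,"y":26,"z":-29.5,"rx":0,"ry":0,"rz":0,"hand":0}
    - {"x":0,"y":26,"z":-29.5,"rx":0,"ry":0,"rz":0,"hand":0}

```text
time: 1.57
position: [0.559, 0.0111, 0.2289]
eef_rot: [-2.027, 0.375, 2.026]
wrist_force: [1.4, 0.8, -0.1]
grip_width: 0.0004
```

Call:
apply_moves:
  commands:
    - {"x":0,"y":0,"z":0,"rx":7,"ry":0,"rz":0,"hand":0}
    - {"x":0,"y":0,"z":0,"rx":7,"ry":0,"rz":0,"hand":0}
    - {"x":0,"y":0,"z":0,"rx":7,"ry":0,"rz":0,"hand":0}
    - {"x":0,"y":0,"z":0,"rx":7,"ry":0,"rz":0,"hand":0}
    - {"x":0,"y":0,"z":0,"rx":7,"ry":0,"rz":0,"hand":0}
    - {"x":0,"y":0,"z":0,"rx":7,"ry":0,"rz":0,"hand":0}
    - {"x":0,"y":0,"z":0,"rx":7,"ry":0,"rz":0,"hand":0}
    - {"x":0,"y":0,"z":0,"rx":7,"ry":0,"rz":0,"hand":0}
    - {"x":0,"y":0,"z":0,"rx":7,"ry":0,"rz":0,"hand":0}
    - {"x":0,"y":0,"z":0,"rx":7,"ry":0,"rz":0,"hand":0}
    - {"x":0,"y":0,"z":0,"rx":7,"ry":0,"rz":0,"hand":0}
    - {"x":0,"y":0,"z":0,"rx":7,"ry":0,"rz":0,"hand":0}
    - {"x":0,"y":0,"z":0,"rx":7,"ry":0,"rz":0,"hand":0}
    - {"x":0,"y":0,"z":0,"rx":7,"ry":0,"rz":0,"hand":0}
    - {"x":0,"y":0,"z":0,"rx":7,"ry":0,"rz":0,"hand":0}
    - {"x":0,"y":0,"z":0,"rx":7,"ry":0,"rz":0,"hand":0}
    - {"x":0,"y":0,"z":0,"rx":7,"ry":0,"rz":0,"hand":0}
    - {"x":0,"y":0,"z":0,"rx":7,"ry":0,"rz":0,"hand":0}
    - {"x":0,"y":0,"z":0,"rx":7,"ry":0,"rz":0,"hand":0}
    - {"x":0,"y":0,"z":0,"rx":5,"ry":0,"rz":0,"hand":0}

```text
time: 3.23
position: [0.5577, -0.0006, 0.2223]
eef_rot: [-0.251, 1.57, 0.242]
wrist_force: [0.7, 0.1, -0.5]
grip_width: -0.0
```

```bash
python3 - <<'E'
from h import *
st();print(delta(SLIDE+[0,0,.04],1))
E
```

```text
t 3.23 view [ 26.21 109.34 222.32] F [ 0.72  0.07 -0.55] w -0.0 q [ 0.352  0.181 -0.255  0.003 -1.15  -1.611]
(array([ 91.98246846, -77.88502391,  28.45046895]), array([-2.42344632, -0.82878562,  0.17331644]))
```

Call:
apply_moves:
  commands:
    - {"x":0,"y":-26,"z":9.5,"rx":-2.4,"ry":-0.8,"rz":0.2,"hand":0}
    - {"x":0,"y":-26,"z":9.5,"rx":0,"ry":0,"rz":0,"hand":0}
    - {"x":0,"y":-26,"z":9.5,"rx":0,"ry":0,"rz":0,"hand":0}
    - {"x":20,"y":0,"z":0,"rx":0,"ry":0,"rz":0,"hand":0}
    - {"x":0,"y":0,"z":0,"rx":0,"ry":0,"rz":0,"hand":0}
    - {"x":0,"y":0,"z":0,"rx":0,"ry":0,"rz":0,"hand":0}

```text
time: 3.73
position: [0.6119, -0.067, 0.2016]
eef_rot: [-0.272, 1.554, 0.274]
wrist_force: [0.4, -0.3, 0.8]
grip_width: -0.0001
```

```bash
python3 - <<'E'
from h import *
import cv2,pickle
st();print(delta(SLIDE+[0,0,.04],1))
for n in ["wrist","side"]:
    c=bot.capture(n); cv2.imwrite(f"pics/{n}1.png",c["img"][:,:,::-1]); pickle.dump(c,open(f"{n}1.pkl","wb"))
st()
E
```

```text
t 3.73 view [ 53.92  28.22 201.61] F [ 0.38 -0.25  0.82] w -0.0001 q [ 2.070e-01  2.830e-01 -1.670e-01 -1.000e-03 -1.122e+00 -1.429e+00]
(array([71.40788503,  1.7560436 , -3.91624922]), array([-0.4322153 , -0.00944527, -0.05465607]))
t 3.83 view [ 53.6   29.11 201.52] F [-0.21  0.03 -0.07] w 0.0001 q [ 0.208  0.282 -0.168 -0.002 -1.122 -1.43 ]
```

View pics/wrist1.png

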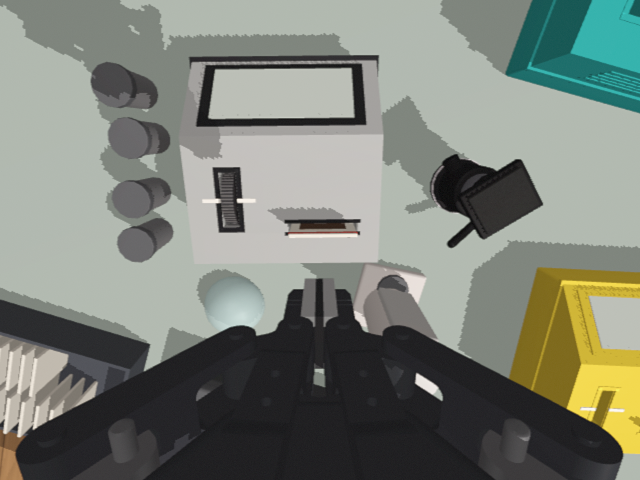

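View pics/side1.png

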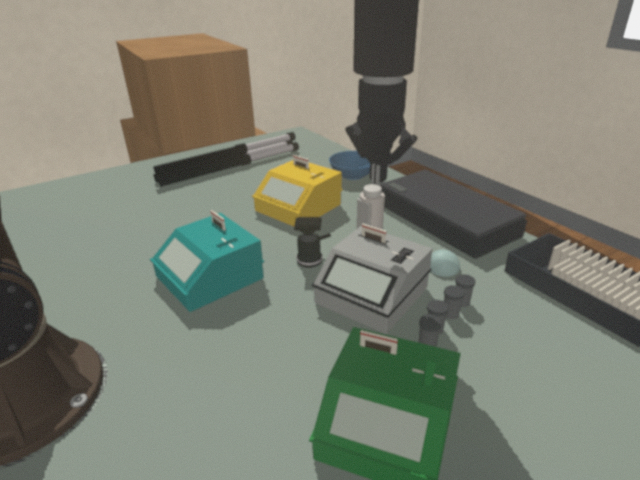

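The wrist view shows the dial slot at about (229,200), the slide's top edge at about (322,235), and shut fingertips at about (320,283). I'll check the pose fit against it.

```bash
python3 - <<'E'
from fit import *
import cv2
w=pickle.load(open("wrist1.pkl","rb"))
p=[.57116,-.11218,.3557,0.0002]
P=[[.08,-.075,.09],[.08,.075,.09],[-.02,-.075,.09],[-.02,.075,.09],[.028,-.042,.09],[.05,.03,.112]]
print(proj(w,W(P,p)).round(1).tolist())
a=w["img"][150:250,190:390,::-1];cv2.imwrite("pics/w1c.png",cv2.resize(a,None,fx=4,fy=4,interpolation=cv2.INTER_CUBIC))
E
```

```text
[[192.2, 263.6], [375.2, 262.1], [176.5, 136.3], [380.7, 134.6], [227.0, 200.5], [320.2, 235.0]]
```

View pics/w1c.png

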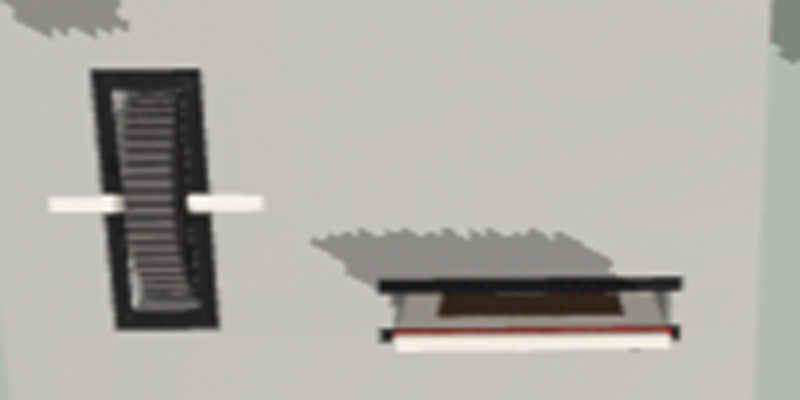

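Call:
apply_moves:
  commands:
    - {"x":20,"y":1.5,"z":-3.5,"rx":-0.4,"ry":0,"rz":0,"hand":0}
    - {"x":20,"y":0,"z":0,"rx":0,"ry":0,"rz":0,"hand":0}
    - {"x":20,"y":0,"z":0,"rx":0,"ry":0,"rz":0,"hand":0}
    - {"x":10,"y":0,"z":0,"rx":0,"ry":0,"rz":0,"hand":0}
    - {"x":0,"y":0,"z":0,"rx":0,"ry":0,"rz":0,"hand":0}
    - {"x":0,"y":0,"z":0,"rx":0,"ry":0,"rz":0,"hand":0}

```text
time: 4.33
position: [0.6091, -0.0625, 0.1365]
eef_rot: [-0.283, 1.544, 0.284]
wrist_force: [-0.0, -1.2, 0.3]
grip_width: -0.0004
```

```bash
python3 - <<'E'
from h import *
st();print(delta(SLIDE+[0,0,.025],1))
E
```

```text
t 4.33 view [ 52.85  33.41 136.46] F [-0.04 -1.16  0.29] w -0.0004 q [ 0.216  0.328 -0.264 -0.    -0.97  -1.425]
(array([21.2370501 , -3.30118788, -3.0478532 ]), array([0.33498026, 0.48657556, 0.05745835]))
```

Call:
apply_moves:
  commands:
    - {"x":9,"y":-2,"z":-3,"rx":0.3,"ry":0.5,"rz":0,"hand":0}
    - {"x":9,"y":0,"z":0,"rx":0,"ry":0,"rz":0,"hand":0}
    - {"x":0,"y":0,"z":0,"rx":0,"ry":0,"rz":0,"hand":0}
    - {"x":0,"y":0,"z":0,"rx":0,"ry":0,"rz":0,"hand":0}

```text
time: 4.67
position: [0.6089, -0.0649, 0.1206]
eef_rot: [-0.281, 1.548, 0.279]
wrist_force: [1.2, 0.3, 0.6]
grip_width: -0.0
```

```bash
python3 - <<'E'
from h import *
import cv2
st();print(delta(SLIDE+[0,0,.025],1))
for n in ["wrist","side"]:
    c=bot.capture(n); a=c["img"]
    a=a[180:380,180:430] if n=="wrist" else a[150:300,310:460]
    cv2.imwrite(f"pics/{n}2.png",cv2.resize(a[:,:,::-1],None,fx=3,fy=3,interpolation=cv2.INTER_CUBIC))
E
```

```text
t 4.67 view [ 51.77  31.19 120.64] F [1.19 0.26 0.59] w -0.0 q [ 0.214  0.345 -0.28   0.002 -0.941 -1.429]
(array([ 5.43387689, -1.10841229, -1.78724059]), array([0.08166894, 0.22458208, 0.14167829]))
```

View pics/wrist2.png

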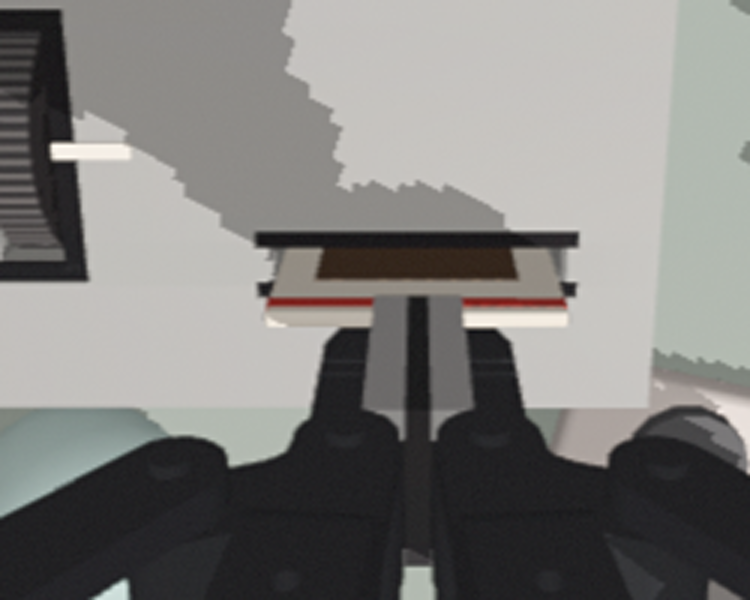

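View pics/side2.png

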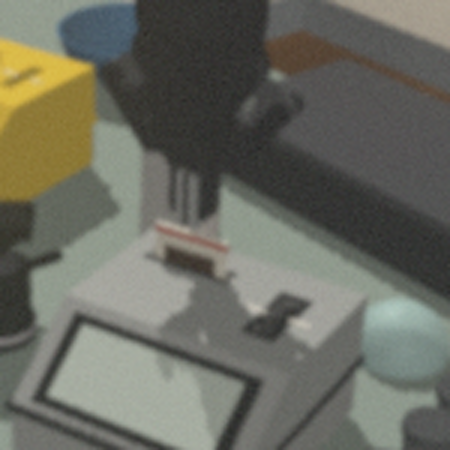

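Call:
apply_moves:
  commands:
    - {"x":3,"y":0,"z":-2,"rx":0,"ry":0,"rz":0,"hand":0}
    - {"x":3,"y":0,"z":0,"rx":0,"ry":0,"rz":0,"hand":0}
    - {"x":1.5,"y":0,"z":0,"rx":0,"ry":0,"rz":0,"hand":0}
    - {"x":1.5,"y":0,"z":0,"rx":0,"ry":0,"rz":0,"hand":0}
    - {"x":1.5,"y":0,"z":0,"rx":0,"ry":0,"rz":0,"hand":0}
    - {"x":1.5,"y":0,"z":0,"rx":0,"ry":0,"rz":0,"hand":0}

```text
time: 5.27
position: [0.6076, -0.0657, 0.1097]
eef_rot: [-0.281, 1.546, 0.279]
wrist_force: [-2.0, -0.3, 3.2]
grip_width: -0.0001
```

Call:
apply_moves:
  commands:
    - {"x":1.5,"y":0,"z":0,"rx":0,"ry":0,"rz":0,"hand":0}
    - {"x":1.5,"y":0,"z":0,"rx":0,"ry":0,"rz":0,"hand":0}
    - {"x":1.5,"y":0,"z":0,"rx":0,"ry":0,"rz":0,"hand":0}

```text
time: 5.52
position: [0.6076, -0.0657, 0.1052]
eef_rot: [-0.282, 1.545, 0.279]
wrist_force: [-1.9, 0.8, 2.9]
grip_width: -0.0001
```

```bash
python3 - <<'E'
from h import *
st();print(delta(SLIDE+[0,0,.01],1))
E
```

```text
t 5.52 view [ 50.32  30.9  105.22] F [-1.95  0.81  2.87] w -0.0001 q [ 0.213  0.358 -0.302  0.003 -0.904 -1.428]
(array([ 5.02377311, -0.81282944, -0.35553133]), array([0.0977417 , 0.3797172 , 0.18252151]))
```

Call:
apply_moves:
  commands:
    - {"x":1.2,"y":0,"z":0,"rx":0,"ry":0,"rz":0,"hand":0}
    - {"x":1.2,"y":0,"z":0,"rx":0,"ry":0,"rz":0,"hand":0}
    - {"x":1.0,"y":0,"z":0,"rx":0,"ry":0,"rz":0,"hand":0}

```text
time: 5.77
position: [0.6076, -0.0657, 0.1014]
eef_rot: [-0.282, 1.546, 0.279]
wrist_force: [-0.8, 0.3, 3.5]
grip_width: -0.0002
```

Call:
apply_moves:
  commands:
    - {"x":0.7,"y":0,"z":0,"rx":0,"ry":0,"rz":0,"hand":0}

```text
time: 5.85
position: [0.6076, -0.0657, 0.1005]
eef_rot: [-0.282, 1.546, 0.279]
wrist_force: [-0.3, 1.0, 3.3]
grip_width: -0.0003
```

Call:
apply_moves:
  commands:
    - {"x":0.7,"y":0,"z":0,"rx":0,"ry":0,"rz":0,"hand":0}

```text
time: 5.93
position: [0.6077, -0.0658, 0.0999]
eef_rot: [-0.282, 1.546, 0.279]
wrist_force: [-4.6, 1.4, 11.6]
grip_width: -0.0002
```

Call:
apply_moves:
  commands:
    - {"x":0,"y":0,"z":0,"rx":0,"ry":0,"rz":0,"hand":0}

```text
time: 6.02
position: [0.6076, -0.0657, 0.1001]
eef_rot: [-0.282, 1.546, 0.279]
wrist_force: [-2.4, 1.7, 5.1]
grip_width: -0.0001
```

Call:
apply_moves:
  commands:
    - {"x":0,"y":0,"z":0,"rx":0,"ry":0,"rz":0,"hand":0}
    - {"x":0,"y":0,"z":0,"rx":0,"ry":0,"rz":0,"hand":0}

```text
time: 6.18
position: [0.6076, -0.0657, 0.1001]
eef_rot: [-0.282, 1.546, 0.279]
wrist_force: [-1.6, 0.9, 3.3]
grip_width: 0.0001
```

Call:
apply_moves:
  commands:
    - {"x":-5,"y":0,"z":0,"rx":0,"ry":0,"rz":0,"hand":0}
    - {"x":-20,"y":0,"z":0,"rx":0,"ry":0,"rz":0,"hand":0}
    - {"x":-10,"y":-20,"z":-8,"rx":0,"ry":0.4,"rz":0,"hand":0}
    - {"x":0,"y":-20,"z":-8,"rx":0,"ry":0,"rz":0,"hand":0}
    - {"x":0,"y":-20,"z":-8,"rx":0,"ry":0,"rz":0,"hand":0}
    - {"x":0,"y":-10,"z":-7,"rx":0,"ry":0,"rz":0,"hand":0}
    - {"x":0,"y":0,"z":0,"rx":0,"ry":0,"rz":0,"hand":0}
    - {"x":0,"y":0,"z":0,"rx":0,"ry":0,"rz":0,"hand":0}

```text
time: 6.85
position: [0.6033, -0.1446, 0.1365]
eef_rot: [-0.285, 1.553, 0.279]
wrist_force: [0.3, 0.2, -0.4]
grip_width: -0.0003
```

```bash
python3 - <<'E'
from h import *
import cv2,pickle
st();print(delta(SLOT+[0,0,.015],1))
for n in ["wrist","side"]:
    c=bot.capture(n); a=c["img"];pickle.dump(c,open(f"{n}3.pkl","wb"))
    a=a[150:350,200:450] if n=="wrist" else a[150:300,310:460]
    cv2.imwrite(f"pics/{n}3.png",cv2.resize(a[:,:,::-1],None,fx=3,fy=3,interpolation=cv2.INTER_CUBIC))
E
```

```text
t 6.85 view [ 18.83 -41.55 136.51] F [ 0.31  0.17 -0.36] w -0.0003 q [ 0.082  0.344 -0.242  0.005 -0.985 -1.296]
(array([31.29906507, -0.32029681,  9.14095405]), array([ 0.18116782, -0.05362411,  0.21543302]))
```

View pics/wrist3.png

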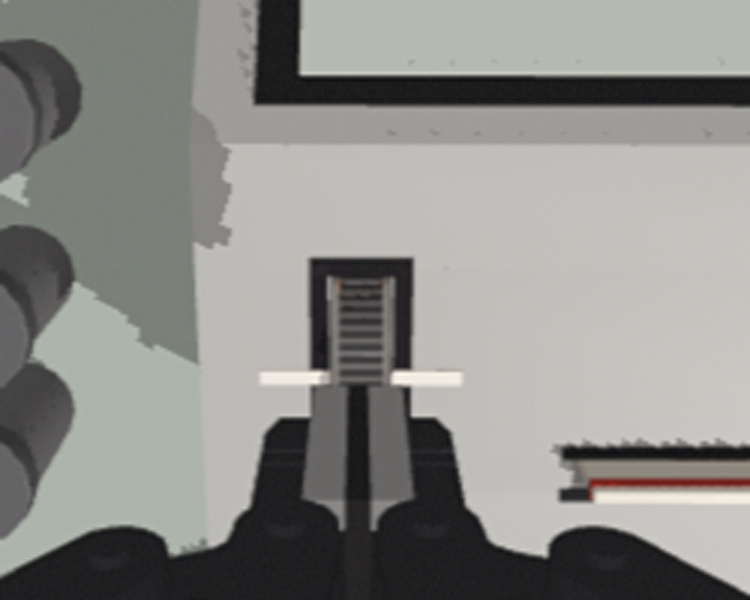

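View pics/side3.png

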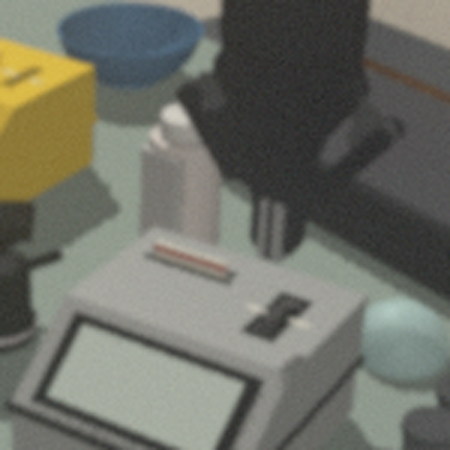

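Call:
apply_moves:
  commands:
    - {"x":14,"y":0,"z":0,"rx":0,"ry":0,"rz":0.2,"hand":0}
    - {"x":12,"y":0,"z":0,"rx":0,"ry":0,"rz":0,"hand":0}
    - {"x":4,"y":0,"z":0,"rx":0,"ry":0,"rz":0,"hand":0}
    - {"x":0,"y":0,"z":0,"rx":0,"ry":0,"rz":0,"hand":0}
    - {"x":0,"y":0,"z":0,"rx":0,"ry":0,"rz":0,"hand":0}

```text
time: 7.37
position: [0.6037, -0.141, 0.1048]
eef_rot: [-0.285, 1.553, 0.285]
wrist_force: [0.3, 0.6, 0.9]
grip_width: 0.0001
```

```bash
python3 - <<'E'
from h import *
st();print(delta(SLOT+[0,0,.01],1))
E
```

```text
t 7.37 view [ 20.42 -38.31 104.75] F [0.33 0.57 0.91] w 0.0001 q [ 8.500e-02  3.760e-01 -2.740e-01  1.000e-03 -9.220e-01 -1.294e+00]
(array([ 4.54012979, -3.69733905,  7.50178728]), array([ 0.42111943, -0.08479074,  0.00762912]))
```

Call:
apply_moves:
  commands:
    - {"x":1.5,"y":-3,"z":-1.5,"rx":0.4,"ry":0,"rz":0,"hand":0}
    - {"x":0,"y":0,"z":0,"rx":0,"ry":0,"rz":0,"hand":0}
    - {"x":0,"y":0,"z":0,"rx":0,"ry":0,"rz":0,"hand":0}

```text
time: 7.62
position: [0.6039, -0.144, 0.1037]
eef_rot: [-0.281, 1.554, 0.279]
wrist_force: [-0.4, 0.0, -0.1]
grip_width: 0.0
```

```bash
python3 - <<'E'
from h import *
st();print(delta(SLOT+[0,0,.01],1))
E
```

```text
t 7.62 view [ 19.55 -41.17 103.74] F [-0.42  0.04 -0.05] w 0.0 q [ 8.100e-02  3.780e-01 -2.740e-01  1.000e-03 -9.200e-01 -1.295e+00]
(array([ 3.53095845, -0.79532698,  8.39395308]), array([ 0.0533939 , -0.06633675,  0.03541409]))
```

Now short steps down to feel the crown.

Call:
apply_moves:
  commands:
    - {"x":1,"y":0,"z":0,"rx":0,"ry":0,"rz":0,"hand":0}
    - {"x":1,"y":0,"z":0,"rx":0,"ry":0,"rz":0,"hand":0}
    - {"x":0.5,"y":0,"z":0,"rx":0,"ry":0,"rz":0,"hand":0}

```text
time: 7.87
position: [0.6044, -0.1442, 0.1021]
eef_rot: [-0.28, 1.552, 0.279]
wrist_force: [0.1, -0.2, 0.6]
grip_width: -0.0002
```

Call:
apply_moves:
  commands:
    - {"x":0.7,"y":0,"z":0,"rx":0,"ry":0,"rz":0,"hand":0}

```text
time: 7.95
position: [0.6045, -0.1442, 0.1015]
eef_rot: [-0.28, 1.552, 0.279]
wrist_force: [-0.6, -0.3, -0.3]
grip_width: 0.0002
```

Call:
apply_moves:
  commands:
    - {"x":0.5,"y":0,"z":0,"rx":0,"ry":0,"rz":0,"hand":0}

```text
time: 8.03
position: [0.6045, -0.1443, 0.101]
eef_rot: [-0.28, 1.552, 0.279]
wrist_force: [0.1, -0.9, 0.5]
grip_width: -0.0
```

Call:
apply_moves:
  commands:
    - {"x":0.5,"y":0,"z":0,"rx":0,"ry":0,"rz":0,"hand":0}

```text
time: 8.12
position: [0.6045, -0.1443, 0.1005]
eef_rot: [-0.28, 1.551, 0.278]
wrist_force: [0.3, -0.1, -0.1]
grip_width: -0.0001
```

Call:
apply_moves:
  commands:
    - {"x":0.4,"y":0,"z":0,"rx":0,"ry":0,"rz":0,"hand":0}
    - {"x":0.4,"y":0,"z":0,"rx":0,"ry":0,"rz":0,"hand":0}

```text
time: 8.28
position: [0.6045, -0.1443, 0.0997]
eef_rot: [-0.28, 1.551, 0.278]
wrist_force: [-0.2, 0.7, -1.1]
grip_width: 0.0001
```

Call:
apply_moves:
  commands:
    - {"x":0.4,"y":0,"z":0,"rx":0,"ry":0,"rz":0,"hand":0}
    - {"x":0.4,"y":0,"z":0,"rx":0,"ry":0,"rz":0,"hand":0}

```text
time: 8.45
position: [0.6045, -0.1443, 0.0987]
eef_rot: [-0.28, 1.551, 0.278]
wrist_force: [-0.8, -0.1, 0.6]
grip_width: -0.0
```

Call:
apply_moves:
  commands:
    - {"x":0.4,"y":0,"z":0,"rx":0,"ry":0,"rz":0,"hand":0}
    - {"x":0.4,"y":0,"z":0,"rx":0,"ry":0,"rz":0,"hand":0}

```text
time: 8.62
position: [0.6045, -0.1443, 0.0978]
eef_rot: [-0.28, 1.551, 0.278]
wrist_force: [0.4, 0.0, -0.2]
grip_width: 0.0002
```

Call:
apply_moves:
  commands:
    - {"x":0.4,"y":0,"z":0,"rx":0,"ry":0,"rz":0,"hand":0}
    - {"x":0.4,"y":0,"z":0,"rx":0,"ry":0,"rz":0,"hand":0}

```text
time: 8.78
position: [0.6045, -0.1443, 0.0969]
eef_rot: [-0.28, 1.552, 0.279]
wrist_force: [0.5, -0.8, -0.4]
grip_width: 0.0006
```

Call:
apply_moves:
  commands:
    - {"x":0.4,"y":0,"z":0,"rx":0,"ry":0,"rz":0,"hand":0}
    - {"x":0.3,"y":0,"z":0,"rx":0,"ry":0,"rz":0,"hand":0}

```text
time: 8.95
position: [0.6045, -0.1443, 0.0961]
eef_rot: [-0.28, 1.552, 0.279]
wrist_force: [0.6, -0.1, 0.8]
grip_width: -0.0
```

Call:
apply_moves:
  commands:
    - {"x":0.4,"y":0,"z":0,"rx":0,"ry":0,"rz":0,"hand":0}

```text
time: 9.03
position: [0.6046, -0.1443, 0.0958]
eef_rot: [-0.281, 1.551, 0.279]
wrist_force: [-0.8, 0.4, 2.2]
grip_width: 0.0002
```

```bash
python3 - <<'E'
from h import *
import cv2
st();print(delta(SLOT+[0,0,.01],1))
c=bot.capture("side"); a=c["img"][210:280,370:440]
cv2.imwrite("pics/side4.png",cv2.resize(a[:,:,::-1],None,fx=8,fy=8,interpolation=cv2.INTER_CUBIC))
E
```

```text
t 9.03 view [ 20.09 -41.69  95.82] F [-0.8   0.37  2.24] w 0.0002 q [ 0.08   0.386 -0.282  0.002 -0.901 -1.296]
(array([-4.37626559, -0.27809123,  7.84984573]), array([0.03861008, 0.05337324, 0.0853516 ]))
```

View pics/side4.png

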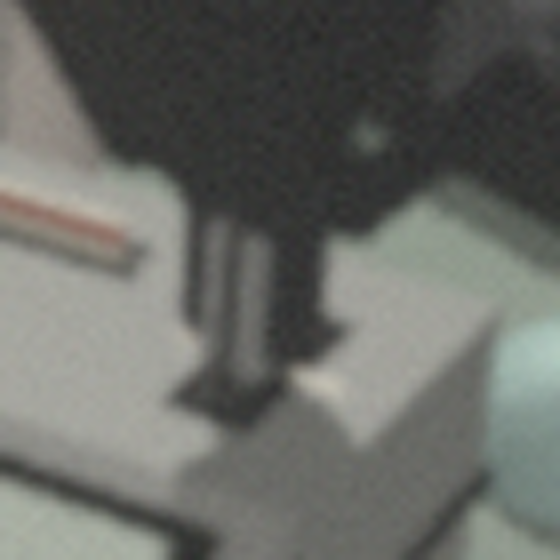

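Call:
apply_moves:
  commands:
    - {"x":0.4,"y":0,"z":0,"rx":0,"ry":0,"rz":0,"hand":0}

```text
time: 9.17
position: [0.6046, -0.1443, 0.0957]
eef_rot: [-0.281, 1.551, 0.278]
wrist_force: [-0.5, 0.5, 3.1]
grip_width: -0.0
```

Call:
apply_moves:
  commands:
    - {"x":0.3,"y":0,"z":0,"rx":0,"ry":0,"rz":0,"hand":0}

```text
time: 9.25
position: [0.6046, -0.1443, 0.0956]
eef_rot: [-0.281, 1.551, 0.278]
wrist_force: [-1.2, 0.3, 3.2]
grip_width: 0.0004
```

Call:
apply_moves:
  commands:
    - {"x":0.6,"y":0,"z":0,"rx":0,"ry":0,"rz":0,"hand":0}

```text
time: 9.33
position: [0.6046, -0.1443, 0.0953]
eef_rot: [-0.281, 1.551, 0.279]
wrist_force: [-2.3, 0.1, 4.4]
grip_width: -0.0004
```

Call:
apply_moves:
  commands:
    - {"x":0.6,"y":0,"z":0,"rx":0,"ry":0,"rz":0,"hand":0}

```text
time: 9.42
position: [0.6046, -0.1444, 0.095]
eef_rot: [-0.281, 1.551, 0.278]
wrist_force: [-3.8, 1.4, 6.6]
grip_width: -0.0001
```

Call:
apply_moves:
  commands:
    - {"x":0.4,"y":0,"z":1.5,"rx":0,"ry":0,"rz":0,"hand":0}

```text
time: 9.5
position: [0.6054, -0.144, 0.0949]
eef_rot: [-0.281, 1.552, 0.278]
wrist_force: [-4.8, -0.3, 6.1]
grip_width: 0.0001
```

Call:
apply_moves:
  commands:
    - {"x":0.4,"y":0,"z":1.5,"rx":0,"ry":0,"rz":0,"hand":0}

```text
time: 9.58
position: [0.6062, -0.1437, 0.0947]
eef_rot: [-0.281, 1.553, 0.278]
wrist_force: [-2.9, -0.3, 7.0]
grip_width: 0.0001
```

Call:
apply_moves:
  commands:
    - {"x":0.2,"y":0,"z":2,"rx":0,"ry":0,"rz":0,"hand":0}
    - {"x":0.2,"y":0,"z":2,"rx":0,"ry":0,"rz":0,"hand":0}

```text
time: 9.75
position: [0.6086, -0.1428, 0.095]
eef_rot: [-0.282, 1.555, 0.278]
wrist_force: [-3.0, 0.2, 6.3]
grip_width: 0.0
```

Call:
apply_moves:
  commands:
    - {"x":0.3,"y":0,"z":2,"rx":0,"ry":0,"rz":0,"hand":0}
    - {"x":0.3,"y":0,"z":2,"rx":0,"ry":0,"rz":0,"hand":0}

```text
time: 9.92
position: [0.6111, -0.1419, 0.0949]
eef_rot: [-0.282, 1.558, 0.278]
wrist_force: [-3.8, 0.0, 6.6]
grip_width: 0.0001
```

```bash
python3 - <<'E'
from h import *
import cv2
st();print(delta(SLOT+[0,0,.01],1))
c=bot.capture("wrist"); a=c["img"][180:340,220:420]
cv2.imwrite("pics/w5.png",cv2.resize(a[:,:,::-1],None,fx=4,fy=3.7,interpolation=cv2.INTER_CUBIC))
E
```

```text
t 9.92 view [ 27.01 -41.73  94.91] F [-3.78  0.03  6.56] w 0.0001 q [ 0.084  0.398 -0.266  0.003 -0.911 -1.301]
(array([-5.29522505, -0.23828923,  0.89958043]), array([ 0.04387883, -0.2975913 ,  0.07988714]))
```

View pics/w5.png

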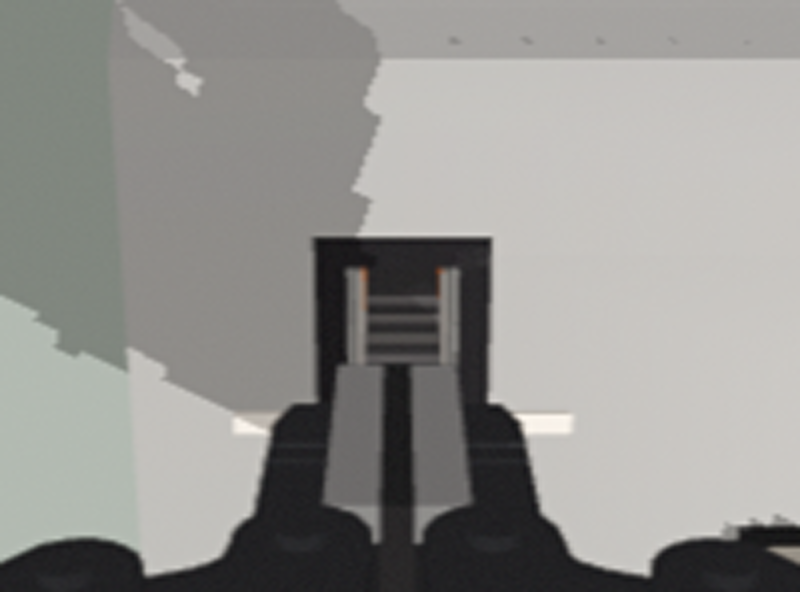

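Call:
apply_moves:
  commands:
    - {"x":0.3,"y":0,"z":2,"rx":0,"ry":0,"rz":0,"hand":0}
    - {"x":0.3,"y":0,"z":2,"rx":0,"ry":0.1,"rz":0,"hand":0}

```text
time: 10.13
position: [0.6137, -0.141, 0.0949]
eef_rot: [-0.282, 1.561, 0.278]
wrist_force: [-4.6, -0.2, 6.4]
grip_width: 0.0001
```

Call:
apply_moves:
  commands:
    - {"x":0.25,"y":0,"z":2,"rx":0,"ry":0,"rz":0,"hand":0}
    - {"x":0.25,"y":0,"z":2,"rx":0,"ry":0,"rz":0,"hand":0}

```text
time: 10.3
position: [0.6161, -0.14, 0.0949]
eef_rot: [-0.282, 1.564, 0.278]
wrist_force: [-3.1, 0.1, 6.6]
grip_width: -0.0002
```

Call:
apply_moves:
  commands:
    - {"x":0.25,"y":0,"z":2,"rx":0,"ry":0,"rz":0,"hand":0}

```text
time: 10.38
position: [0.6173, -0.1396, 0.0949]
eef_rot: [-0.283, 1.565, 0.277]
wrist_force: [-4.1, -0.6, 6.1]
grip_width: 0.0
```

```bash
python3 - <<'E'
from h import *
import cv2
st();print(delta(SLOT+[0,0,.01],1))
c=bot.capture("wrist"); a=c["img"][180:340,220:420]
cv2.imwrite("pics/w6.png",cv2.resize(a[:,:,::-1],None,fx=4,fy=3.7,interpolation=cv2.INTER_CUBIC))
E
```

```text
t 10.38 view [ 33.68 -41.75  94.89] F [-4.06 -0.59  6.09] w 0.0 q [ 0.088  0.41  -0.248  0.005 -0.926 -1.306]
(array([-5.23263929, -0.20461433, -5.81008626]), array([ 0.03165193, -0.75509483,  0.05370542]))
```

View pics/w6.png

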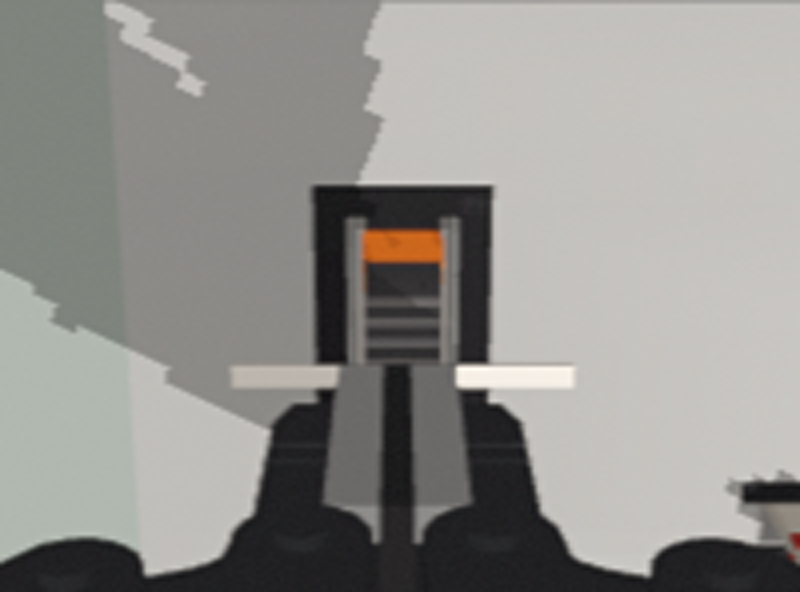

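```bash
cat > ang.py <<'E'
from h import *
import cv2
from fit import proj,W
p=[.5712,-.1122,.3557,0]
def rep(name,zc=.0709,box=(180,340,220,420),fx=4):
    c=bot.capture("wrist"); im=c["img"].astype(int)
    a=c["img"][box[0]:box[1],box[2]:box[3]]
    cv2.imwrite(name,cv2.resize(a[:,:,::-1],None,fx=fx,fy=3.7,interpolation=cv2.INTER_CUBIC))
    m=(im[...,0]>150)&(im[...,2]<90)&(im[...,1]<150); 
    m[:,:280]=0;m[:,360:]=0
    ys,xs=np.nonzero(m); print("orange n",len(ys), "rows",(ys.min(),ys.max(),ys.mean(),xs.mean()) if len(ys) else None)
    print("marks mid pred",proj(c,W([[.028,-.042,.09]],p)).round(1), "slot ends", proj(c,W([[.0065,-.042,.09],[.0495,-.042,.09]],p)).round(1).tolist())
    for t in np.arange(-.9,.35,.1): print(round(t,1),proj(c,W([[.028+.024*np.sin(t),-.042,zc+.024*np.cos(t)]],p)).round(1)[0],end=" ")
    print()
E
python3 -c "
from ang import *
st(); rep('pics/w7.png')"
```

```text
t 10.43 view [ 33.95 -41.75  94.86] F [-3.06  0.46  6.56] w -0.0004 q [ 0.088  0.41  -0.247  0.006 -0.926 -1.306]
orange n 164 rows (np.int64(242), np.int64(252), np.float64(246.5), np.float64(320.530487804878))
marks mid pred [[317.  280.1]] slot ends [[316.9, 237.5], [317.0, 319.8]]
-0.9 [317.  240.5] -0.8 [317.  244.7] -0.7 [316.9 249.3] -0.6 [316.9 254.1] -0.5 [316.9 259.1] -0.4 [316.9 264.2] -0.3 [316.9 269.3] -0.2 [316.9 274.4] -0.1 [316.9 279.4] -0.0 [316.9 284.2] 0.1 [316.9 288.8] 0.2 [316.9 293.1] 0.3 [316.9 297. ]
```

Call:
apply_moves:
  commands:
    - {"x":-3,"y":0,"z":0,"rx":0,"ry":0,"rz":0,"hand":0}
    - {"x":-5,"y":0,"z":0,"rx":0,"ry":0,"rz":0,"hand":0}
    - {"x":0,"y":0,"z":-8,"rx":0,"ry":-0.8,"rz":0,"hand":0}
    - {"x":0,"y":0,"z":-6,"rx":0,"ry":0,"rz":0,"hand":0}
    - {"x":0,"y":0,"z":0,"rx":0,"ry":0,"rz":0,"hand":0}
    - {"x":0,"y":0,"z":0,"rx":0,"ry":0,"rz":0,"hand":0}

```text
time: 10.98
position: [0.6032, -0.1447, 0.1029]
eef_rot: [-0.279, 1.55, 0.279]
wrist_force: [-0.2, 0.7, 0.1]
grip_width: 0.0003
```

```bash
python3 -c "
from ang import *
st(); print(delta(SLOT+[0,0,.008])); rep('pics/w8.png',.072)"
```

```text
t 10.98 view [ 18.66 -41.62 102.87] F [-0.2   0.67  0.1 ] w 0.0003 q [ 0.079  0.376 -0.278 -0.    -0.914 -1.294]
(array([ 4.69444046, -0.33685818,  9.26295349]), array([0.01758828, 0.13254468, 0.03408798]))
orange n 151 rows (np.int64(267), np.int64(276), np.float64(270.58940397350995), np.float64(320.17218543046357))
marks mid pred [[316.9 300.7]] slot ends [[316.8, 262.0], [316.9, 336.7]]
-0.9 [316.8 264.8] -0.8 [316.8 269. ] -0.7 [316.8 273.4] -0.6 [316.8 278.1] -0.5 [316.8 282.8] -0.4 [316.8 287.7] -0.3 [316.8 292.5] -0.2 [316.8 297.3] -0.1 [316.8 301.9] -0.0 [316.8 306.3] 0.1 [316.8 310.4] 0.2 [316.8 314.2] 0.3 [316.8 317.7]
```

View pics/w8.png

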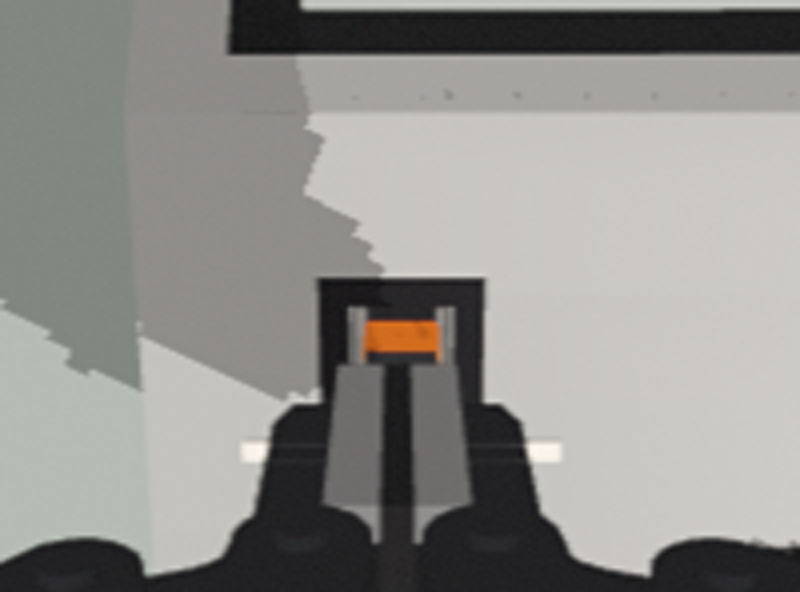

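Call:
apply_moves:
  commands:
    - {"x":2.5,"y":0,"z":0,"rx":0,"ry":0,"rz":0,"hand":0}
    - {"x":2,"y":0,"z":0,"rx":0,"ry":0,"rz":0,"hand":0}
    - {"x":1,"y":0,"z":0,"rx":0,"ry":0,"rz":0,"hand":0}

```text
time: 11.28
position: [0.6036, -0.1447, 0.0971]
eef_rot: [-0.279, 1.55, 0.279]
wrist_force: [0.5, 0.4, -0.5]
grip_width: 0.0003
```

Call:
apply_moves:
  commands:
    - {"x":0.4,"y":0,"z":0,"rx":0,"ry":0,"rz":0,"hand":0}
    - {"x":0.4,"y":0,"z":0,"rx":0,"ry":0,"rz":0,"hand":0}

```text
time: 11.45
position: [0.6036, -0.1447, 0.0956]
eef_rot: [-0.28, 1.551, 0.279]
wrist_force: [-1.3, 0.4, 2.9]
grip_width: -0.0
```

Call:
apply_moves:
  commands:
    - {"x":0.6,"y":0,"z":0,"rx":0,"ry":0,"rz":0,"hand":0}

```text
time: 11.53
position: [0.6037, -0.1447, 0.0951]
eef_rot: [-0.28, 1.551, 0.279]
wrist_force: [-1.8, 0.7, 4.3]
grip_width: -0.0
```

Call:
apply_moves:
  commands:
    - {"x":0.6,"y":0,"z":0,"rx":0,"ry":0,"rz":0,"hand":0}

```text
time: 11.62
position: [0.6037, -0.1447, 0.0949]
eef_rot: [-0.28, 1.551, 0.279]
wrist_force: [-2.0, 0.4, 6.5]
grip_width: 0.0001
```

Call:
apply_moves:
  commands:
    - {"x":0.4,"y":0,"z":1.5,"rx":0,"ry":0,"rz":0,"hand":0}

```text
time: 11.7
position: [0.6045, -0.1444, 0.0948]
eef_rot: [-0.281, 1.552, 0.279]
wrist_force: [-4.8, 0.2, 6.6]
grip_width: 0.0
```

Call:
apply_moves:
  commands:
    - {"x":0.25,"y":0,"z":2,"rx":0,"ry":-0.08,"rz":0,"hand":0}
    - {"x":0.25,"y":0,"z":2,"rx":0,"ry":-0.08,"rz":0,"hand":0}

```text
time: 11.87
position: [0.607, -0.1435, 0.0951]
eef_rot: [-0.28, 1.552, 0.279]
wrist_force: [-4.4, -0.1, 5.0]
grip_width: 0.0001
```

Call:
apply_moves:
  commands:
    - {"x":0.3,"y":0,"z":2,"rx":0,"ry":-0.08,"rz":0,"hand":0}
    - {"x":0.3,"y":0,"z":2,"rx":0,"ry":-0.08,"rz":0,"hand":0}

```text
time: 12.03
position: [0.6093, -0.1426, 0.0952]
eef_rot: [-0.28, 1.551, 0.28]
wrist_force: [-3.6, -0.0, 5.3]
grip_width: 0.0003
```

Call:
apply_moves:
  commands:
    - {"x":0.25,"y":0,"z":2,"rx":0,"ry":-0.08,"rz":0,"hand":0}
    - {"x":0.25,"y":0,"z":2,"rx":0,"ry":-0.08,"rz":0,"hand":0}

```text
time: 12.2
position: [0.6117, -0.1417, 0.0953]
eef_rot: [-0.28, 1.551, 0.28]
wrist_force: [-3.9, -1.0, 5.4]
grip_width: -0.0
```

Call:
apply_moves:
  commands:
    - {"x":0.25,"y":0,"z":2,"rx":0,"ry":-0.08,"rz":0,"hand":0}
    - {"x":0.25,"y":0,"z":2,"rx":0,"ry":-0.08,"rz":0,"hand":0}

```text
time: 12.37
position: [0.6145, -0.1408, 0.0953]
eef_rot: [-0.28, 1.55, 0.28]
wrist_force: [-4.0, -1.4, 5.0]
grip_width: 0.0003
```

```bash
python3 -c "
from ang import *
st(); print(delta(SLOT+[0,0,.008])); rep('pics/w9.png',.071)"
```

```text
t 12.37 view [ 30.66 -41.91  95.27] F [-4.01 -1.35  4.97] w 0.0003 q [ 0.084  0.399 -0.262 -0.    -0.908 -1.298]
(array([-2.93914451, -0.0443928 , -2.71581017]), array([0.05847636, 0.12601233, 0.02323979]))
orange n 162 rows (np.int64(265), np.int64(274), np.float64(269.5), np.float64(320.61728395061726))
marks mid pred [[317.3 285.7]] slot ends [[317.3, 243.9], [317.4, 324.6]]
-0.9 [317.3 246.6] -0.8 [317.3 250.9] -0.7 [317.3 255.5] -0.6 [317.3 260.3] -0.5 [317.3 265.3] -0.4 [317.3 270.4] -0.3 [317.3 275.5] -0.2 [317.3 280.6] -0.1 [317.3 285.5] -0.0 [317.3 290.3] 0.1 [317.3 294.8] 0.2 [317.3 298.9] 0.3 [317.3 302.7]
```

View pics/w9.png

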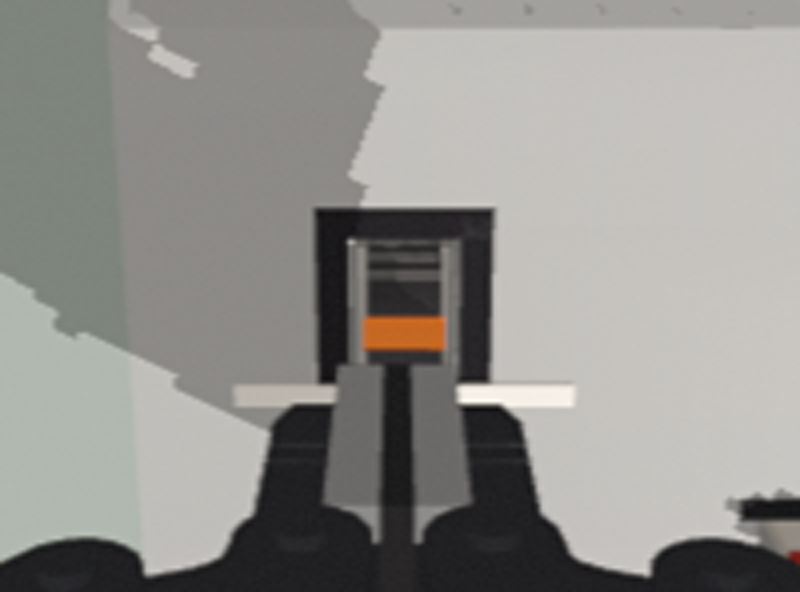

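Call:
apply_moves:
  commands:
    - {"x":0.6,"y":0,"z":1.5,"rx":0,"ry":0,"rz":0,"hand":0}

```text
time: 12.5
position: [0.616, -0.1403, 0.0949]
eef_rot: [-0.28, 1.55, 0.28]
wrist_force: [-4.3, 0.1, 7.0]
grip_width: 0.0002
```

Call:
apply_moves:
  commands:
    - {"x":0.4,"y":0,"z":2,"rx":0,"ry":0,"rz":0,"hand":0}
    - {"x":0.3,"y":0,"z":2,"rx":0,"ry":0,"rz":0,"hand":0}

```text
time: 12.67
position: [0.6195, -0.1391, 0.0948]
eef_rot: [-0.28, 1.551, 0.28]
wrist_force: [-4.3, 0.0, 6.7]
grip_width: 0.0001
```

Call:
apply_moves:
  commands:
    - {"x":0.3,"y":0,"z":2,"rx":0,"ry":0,"rz":0,"hand":0}

```text
time: 12.75
position: [0.6214, -0.1384, 0.0949]
eef_rot: [-0.28, 1.551, 0.28]
wrist_force: [-3.2, -0.1, 6.5]
grip_width: 0.0
```

```bash
python3 -c "
from ang import *
st(); rep('pics/w10.png',.071)"
```

```text
t 12.75 view [ 37.91 -42.02  94.87] F [-3.24 -0.11  6.45] w 0.0 q [ 0.087  0.408 -0.248  0.    -0.913 -1.301]
orange n 165 rows (np.int64(266), np.int64(274), np.float64(270.43030303030304), np.float64(320.7818181818182))
marks mid pred [[317.5 272.4]] slot ends [[317.5, 229.3], [317.5, 312.4]]
-0.9 [317.5 232.5] -0.8 [317.5 236.8] -0.7 [317.5 241.4] -0.6 [317.5 246.2] -0.5 [317.5 251.2] -0.4 [317.5 256.4] -0.3 [317.5 261.5] -0.2 [317.5 266.7] -0.1 [317.5 271.7] -0.0 [317.5 276.6] 0.1 [317.5 281.2] 0.2 [317.5 285.5] 0.3 [317.5 289.5]
```

View pics/w10.png

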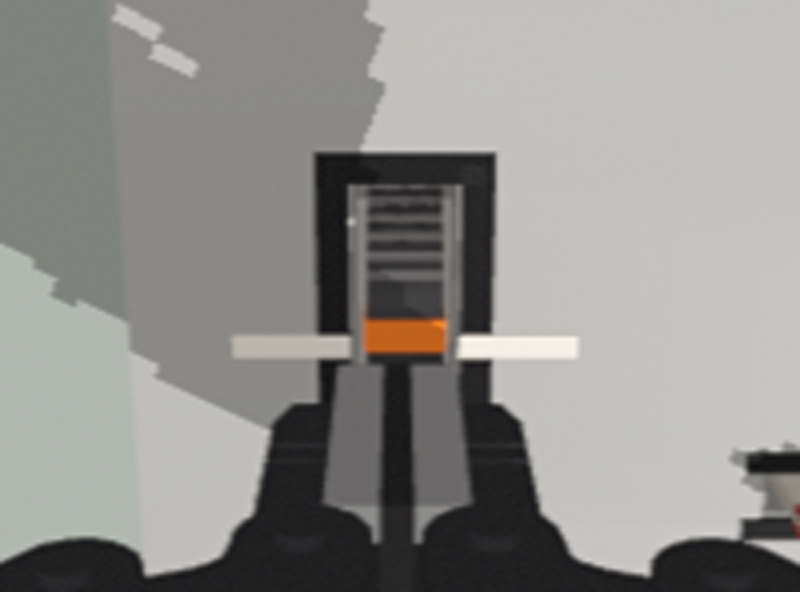

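Call:
apply_moves:
  commands:
    - {"x":-3,"y":0,"z":0,"rx":0,"ry":0,"rz":0,"hand":0}
    - {"x":-5,"y":0,"z":0,"rx":0,"ry":0,"rz":0,"hand":0}
    - {"x":0,"y":0,"z":-8,"rx":0,"ry":0,"rz":0,"hand":0}
    - {"x":0,"y":0,"z":-4,"rx":0,"ry":0,"rz":0,"hand":0}
    - {"x":0,"y":0,"z":0,"rx":0,"ry":0,"rz":0,"hand":0}
    - {"x":0,"y":0,"z":0,"rx":0,"ry":0,"rz":0,"hand":0}

```text
time: 13.3
position: [0.6106, -0.1419, 0.1026]
eef_rot: [-0.28, 1.548, 0.28]
wrist_force: [-0.1, 0.7, -0.8]
grip_width: 0.0
```

Call:
apply_moves:
  commands:
    - {"x":2.5,"y":0,"z":0,"rx":0,"ry":0,"rz":0,"hand":0}
    - {"x":1.5,"y":0,"z":0,"rx":0,"ry":0,"rz":0,"hand":0}
    - {"x":0,"y":0,"z":0,"rx":0,"ry":0,"rz":0,"hand":0}

```text
time: 13.55
position: [0.6105, -0.142, 0.0981]
eef_rot: [-0.279, 1.548, 0.28]
wrist_force: [0.2, 0.9, -0.6]
grip_width: 0.0002
```

```bash
python3 -c "
from h import *
st(); print(delta(SLOT+[0,0,.008]))"
```

```text
t 13.55 view [ 26.43 -41.65  98.11] F [ 0.19  0.85 -0.55] w 0.0002 q [ 8.200e-02  3.900e-01 -2.690e-01 -1.000e-03 -9.080e-01 -1.295e+00]
(array([-0.07939355, -0.30702061,  1.50757488]), array([0.05324799, 0.27201009, 0.02007456]))
```

Call:
apply_moves:
  commands:
    - {"x":1.2,"y":0,"z":0,"rx":0,"ry":0.2,"rz":0,"hand":0}
    - {"x":0.6,"y":0,"z":0,"rx":0,"ry":0,"rz":0,"hand":0}

```text
time: 13.72
position: [0.6105, -0.1421, 0.096]
eef_rot: [-0.28, 1.552, 0.28]
wrist_force: [-0.4, 0.3, 2.9]
grip_width: -0.0002
```

Call:
apply_moves:
  commands:
    - {"x":0.4,"y":0,"z":0,"rx":0,"ry":0,"rz":0,"hand":0}

```text
time: 13.8
position: [0.6106, -0.1421, 0.0955]
eef_rot: [-0.28, 1.552, 0.28]
wrist_force: [-0.9, 0.4, 3.8]
grip_width: -0.0001
```

Call:
apply_moves:
  commands:
    - {"x":0.6,"y":0,"z":0,"rx":0,"ry":0,"rz":0,"hand":0}

```text
time: 13.88
position: [0.6106, -0.1421, 0.0952]
eef_rot: [-0.281, 1.552, 0.28]
wrist_force: [-2.5, 0.7, 5.6]
grip_width: 0.0002
```

Call:
apply_moves:
  commands:
    - {"x":0.6,"y":0,"z":0,"rx":0,"ry":0,"rz":0,"hand":0}

```text
time: 13.97
position: [0.6106, -0.1421, 0.095]
eef_rot: [-0.281, 1.552, 0.28]
wrist_force: [-2.1, 1.6, 6.6]
grip_width: -0.0
```

Call:
apply_moves:
  commands:
    - {"x":0.4,"y":0,"z":1.5,"rx":0,"ry":0,"rz":0,"hand":0}
    - {"x":0.3,"y":0,"z":2,"rx":0,"ry":0,"rz":0,"hand":0}

```text
time: 14.13
position: [0.6127, -0.1413, 0.0951]
eef_rot: [-0.281, 1.554, 0.28]
wrist_force: [-4.2, -0.5, 5.9]
grip_width: -0.0
```

Call:
apply_moves:
  commands:
    - {"x":0.3,"y":0,"z":2,"rx":0,"ry":-0.05,"rz":0,"hand":0}

```text
time: 14.22
position: [0.6139, -0.1408, 0.0952]
eef_rot: [-0.281, 1.554, 0.28]
wrist_force: [-3.6, -0.4, 4.8]
grip_width: -0.0005
```

```bash
python3 -c "
from ang import *
st(); rep('pics/w11.png',.071)"
```

```text
t 14.22 view [ 30.1  -41.71  95.18] F [-3.56 -0.43  4.81] w -0.0005 q [ 8.500e-02  4.000e-01 -2.610e-01  1.000e-03 -9.120e-01 -1.299e+00]
orange n 0 rows None
marks mid pred [[316.9 287. ]] slot ends [[316.8, 245.1], [316.9, 325.9]]
-0.9 [316.9 247.9] -0.8 [316.9 252.2] -0.7 [316.9 256.8] -0.6 [316.8 261.6] -0.5 [316.8 266.6] -0.4 [316.8 271.7] -0.3 [316.8 276.8] -0.2 [316.8 281.9] -0.1 [316.8 286.8] -0.0 [316.8 291.6] 0.1 [316.8 296. ] 0.2 [316.8 300.2] 0.3 [316.8 304. ]
```

Call:
apply_moves:
  commands:
    - {"x":-3,"y":0,"z":0,"rx":0,"ry":0,"rz":0,"hand":0}
    - {"x":-10,"y":0,"z":0,"rx":0,"ry":0,"rz":0,"hand":0}
    - {"x":-10,"y":0,"z":8,"rx":0,"ry":0,"rz":0,"hand":0}
    - {"x":0,"y":0,"z":12,"rx":0,"ry":0,"rz":0,"hand":0}
    - {"x":0,"y":0,"z":0,"rx":0,"ry":0,"rz":0,"hand":0}

```text
time: 14.68
position: [0.6341, -0.1335, 0.1204]
eef_rot: [-0.281, 1.553, 0.279]
wrist_force: [0.4, -0.5, -0.3]
grip_width: 0.0001
```

```bash
python3 -c "
from ang import *
st(); rep('pics/w12.png',.072)"
```

```text
t 14.68 view [ 51.59 -41.84 120.43] F [ 0.42 -0.49 -0.29] w 0.0001 q [ 9.400e-02  4.010e-01 -1.930e-01  1.000e-03 -9.780e-01 -1.308e+00]
orange n 147 rows (np.int64(231), np.int64(239), np.float64(235.37414965986395), np.float64(320.3061224489796))
marks mid pred [[317.3 230.8]] slot ends [[317.3, 191.4], [317.4, 267.7]]
-0.9 [317.4 195.5] -0.8 [317.3 199. ] -0.7 [317.3 202.8] -0.6 [317.3 206.9] -0.5 [317.3 211.2] -0.4 [317.3 215.7] -0.3 [317.3 220.3] -0.2 [317.3 224.9] -0.1 [317.3 229.4] -0.0 [317.3 233.9] 0.1 [317.3 238.2] 0.2 [317.3 242.2] 0.3 [317.3 246. ]
```

View pics/w12.png

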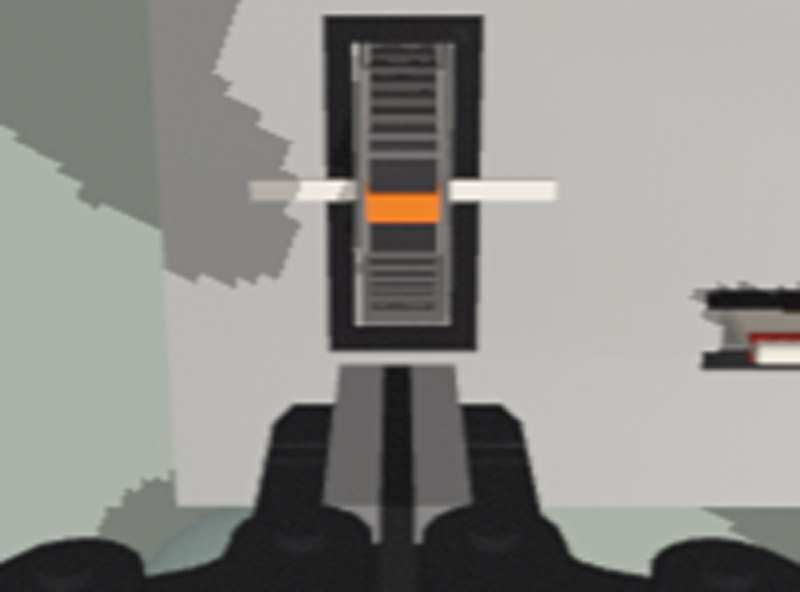

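Call:
apply_moves:
  commands:
    - {"x":-20,"y":0,"z":0,"rx":0,"ry":0,"rz":0,"hand":0}
    - {"x":-20,"y":0,"z":12,"rx":0,"ry":0,"rz":0,"hand":0}
    - {"x":0,"y":0,"z":18,"rx":0,"ry":0,"rz":0,"hand":0}
    - {"x":0,"y":0,"z":16,"rx":0,"ry":0,"rz":0,"hand":0}
    - {"x":0,"y":0,"z":0,"rx":0,"ry":0,"rz":0,"hand":0}
    - {"x":0,"y":0,"z":0,"rx":0,"ry":0,"rz":0,"hand":0}

```text
time: 15.23
position: [0.6765, -0.1166, 0.1594]
eef_rot: [-0.279, 1.558, 0.28]
wrist_force: [0.2, 0.5, -0.1]
grip_width: 0.0002
```

```bash
python3 -c "
from ang import *
st(); rep('pics/w13.png',.072,(80,240,220,420))
c=bot.capture('side'); a=c['img'][215:335,305:445]
cv2.imwrite('pics/s13.png',cv2.resize(a[:,:,::-1],None,fx=5,fy=5,interpolation=cv2.INTER_CUBIC))"
```

```text
t 15.23 view [ 97.17 -40.78 159.43] F [ 0.18  0.49 -0.1 ] w 0.0002 q [ 1.120e-01  4.280e-01 -5.100e-02 -1.000e-03 -1.097e+00 -1.326e+00]
orange n 123 rows (np.int64(141), np.int64(148), np.float64(144.46341463414635), np.float64(317.8048780487805))
marks mid pred [[315.5 143.1]] slot ends [[315.4, 106.0], [315.6, 178.2]]
-0.9 [315.5 111.2] -0.8 [315.5 113.7] -0.7 [315.5 116.6] -0.6 [315.5 119.8] -0.5 [315.4 123.3] -0.4 [315.4 127. ] -0.3 [315.4 130.9] -0.2 [315.4 135. ] -0.1 [315.5 139.1] -0.0 [315.5 143.2] 0.1 [315.5 147.4] 0.2 [315.5 151.4] 0.3 [315.5 155.3]
```

View pics/w13.png

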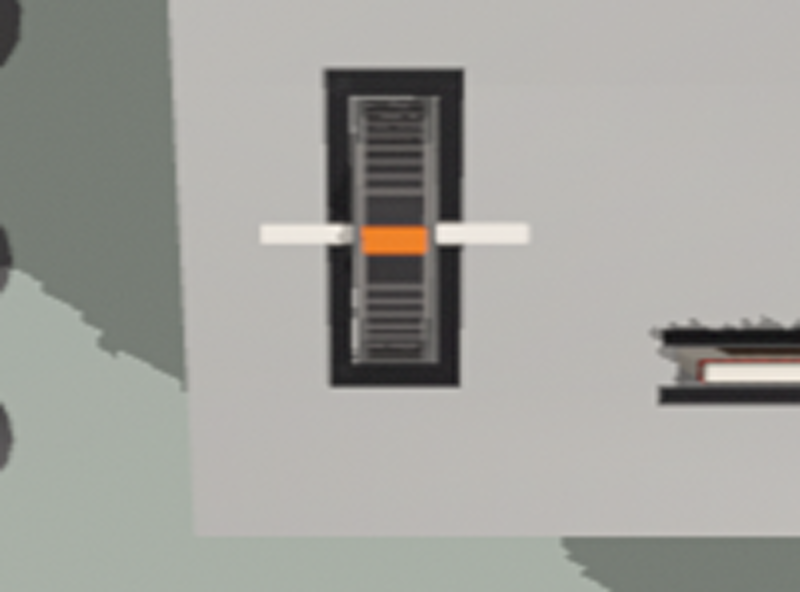

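View pics/s13.png

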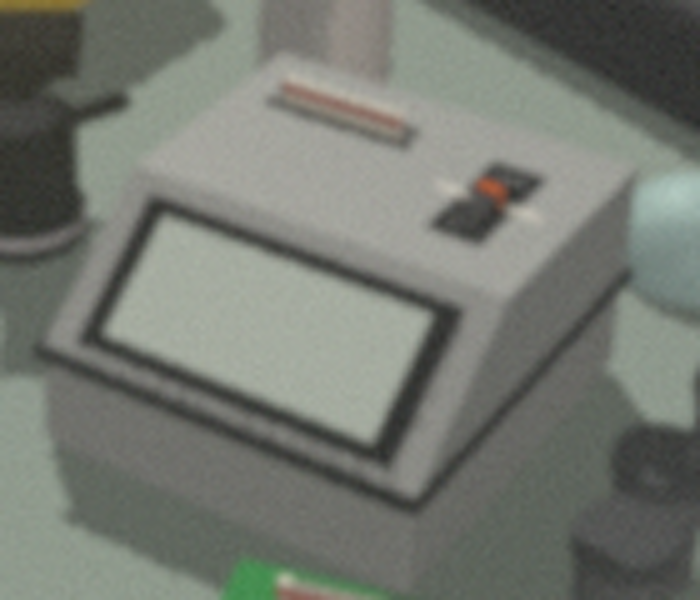

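```bash
python3 -c "
from h import *
print(bot.hand_in()); st()"
```

```text
the job is handed in; nothing more can be done
None
the job is handed in; nothing more can be done
```

The slide is fully home, the dial's orange line is level with the white marks, and I handed the job in at about 15 s with the hand clear of the viewer.

- **Slide:** I pushed it down at about 3 N until it met its stop, where the measured peak was about 12.5 N in total. Its edge ended 10 mm above the deck, which is home, and the later pictures show it still down.
- **Dial:** I rolled it with shut fingertips in three strokes, at about 5 to 7 N down (at most about 8 N including drag). It slipped partway on the second stroke, so I bore down a little more and finished with a short third stroke.
- **Last checks:** Two wrist views put the line at about +0.02 and +0.03 to +0.045 rad, within the ±0.1 allowed. The side view agrees by eye.
- **Bystanders:** I saw no sign that the arm touched any of them, but I did not measure their positions again.

No check failed. The hand-in itself reported no verdict, and I could not read the state afterwards.

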